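# Present a cuvette to the inspection camera

## Task

Check of a cuvette for scratches: draw the red-stoppered cuvette straight up out of its pocket in the grey rack, gripping it only by its two frosted sides so that nothing presses on its clear windows or its stopper. Hold it still in the gap between the inspection camera and its light panel, the middle of the window at the focus point, stopper end up and leaning with the tilted camera so that the clear windows are square to the lens. Finish while still holding it there in the air; do not touch or shift the camera, its rail or the light panel, and leave the other cuvettes and the things on the bench where they are.

Things in the scene. Friction and masses are not known exactly. Their poses are not given: they have to be found in the camera images.
- cuvette_red: Cuvette to present: square cell 12.5 x 12.5 x 45 mm, red stopper on top (49 mm in all), about 13 to 22 g, in any one of four pockets of the rack. Origin: centre of its underside, 6 mm above the bench in the pocket; z up its length. Clear windows face +x and -x, frosted (milky) sides +y and -y. Only its top 21 mm (stopper not counted) stand above the rack and can be gripped.
- cuvette_red_center (a point): Middle of the red-stoppered cuvette's optical window: on its centre line, 16 mm above its underside; same axes as the cuvette. This point belongs at the focus point.
- cuvette_red_windows: The clear window panes of the red-stoppered cuvette (its +x and -x faces, whole height); same origin and axes as the cuvette. Not to be pressed on by the fingers.
- cuvette_red_stopper: Its red square stopper, 10.5 x 10.5 mm, standing 4 mm above the top of the cell; same origin and axes as the cuvette. Narrower than the cell; not to be gripped.
- rack: Grey rack, a block 160 mm long (y), 78 mm wide (x), 30 mm high, fast on the bench; origin: centre of its underside. Square pockets 14 mm wide, 24 mm deep at x = -16, 16, y = -54, -18, 18, 54 mm. Cuvettes stand at (-16,-54), (-16,18), (16,-18), (16,54), all with frosted sides facing the rack's +y and -y; next cuvette in a row is 72 mm off.
- focus (a point): Focus point in free air on the lens axis; axes tilt with the rail: x along the lens axis from lens to light panel, y level across, z up, square to the axis. The cuvette's length goes along this z, its windows face along this x (either one to the lens). Lens front 50 mm before it, panel face 39 mm behind; panel 62 mm wide, 29 mm above the axis; camera 42 x 42 mm; rail 50 mm below.
- camera_rail (a joint): Tilt (rad) of the aluminium rail that carries the grey camera with black lens at one end and the white light panel at the other: 0 level, growing raises the camera end so that the lens looks down. Clamped stiffly; 0.14 to 0.42, differs from start to start. Pivot 90 mm above the bench, focus point 78 mm from it.
- station: Stand of the rail: dark base plate 150 x 112 mm with two aluminium cheeks, fast on the bench. Origin: centre of its underside, right below the rail's pivot; x points level from the camera end to the panel end, z up, pivot along y. The rail with all on it reaches 175 mm to the camera end, 71 mm to the panel end.
- cuvette_blue: Same cuvette with a blue stopper, stays in its pocket. Origin and axes as for the red one.
- cuvette_yellow: Same cuvette with a yellow stopper, stays in its pocket.
- cuvette_white: Same cuvette with a white stopper, stays in its pocket.
- filter_box: Round white and blue filter-paper tin, 73 mm across, 23 mm high, origin at the centre of its underside; stays.
- beaker: Empty glass beaker, 68 mm across, 75 mm high, origin at the centre of its underside; stays.
- marker: White marker pen lying on the bench, 134 x 37 x 16 mm, origin below its middle; stays.
- tweezers: Steel tweezers lying on the bench, 124 x 24 x 9 mm, origin below their middle; stay.
Mind the look-alikes: they are no part of the job. What is shaped like the cuvette_red but green is not meant.

How it is judged:
On the way:
1. the red-stoppered cuvette is held by its frosted sides, drawn clear of its pocket (contact force between the fingers and cuvette_red above 1 N and contact force between the fingers and cuvette_red_windows below 1 N and contact force between the fingers and cuvette_red_stopper below 1 N and z of cuvette_red in the frame of rack above 0.033 m and contact force between cuvette_red and rack below 0.05 N), for 0.1 s.
At the end, for the whole second after the job is handed in: Red cuvette at rest in the fingers, gripped by its frosted sides only, touching nothing else; window middle within 8 mm of the focus point and over 120 mm up, length and window direction within 0.12 rad of the focus axes, stopper up; other cuvettes within 8 mm of their starts (contact force between the fingers and cuvette_red above 1 N and contact force between the fingers and cuvette_red_windows below 1 N and contact force between the fingers and cuvette_red_stopper below 1 N and distance between cuvette_red_center and focus below 0.008 m and angle between the z axis of cuvette_red and the z axis of focus, either way round below 0.12 rad and angle between the x axis of cuvette_red and the x axis of focus, either way round below 0.12 rad and angle between cuvette_red's own z axis and vertical below 1 rad and height (world z) of cuvette_red_center above 0.12 m and contact force between cuvette_red and station below 0.05 N and linear speed of cuvette_red below 0.02 m/s and distance of each of cuvette_blue, cuvette_yellow, cuvette_white from where it was at the start of the episode below 0.008 m); the arm keeps its last pose, push and grip.
It fails at once if the fingers press on the clear windows or the stopper (more than 3 N) (contact force between the fingers and cuvette_red_windows above 3 N or contact force between the fingers and cuvette_red_stopper above 3 N).
It fails at once if the arm, the fingers or the cuvette push against the camera station (more than 2 N) (contact force between any of the arm, the fingers, cuvette_red and station above 2 N).
It fails at once if the camera is shifted out of its setting (focus point moved more than 5 mm) (distance of focus from where it was at the start of the episode above 0.005 m).
It fails at once if another cuvette is pulled up or moved by more than 8 mm (distance of any of cuvette_blue, cuvette_yellow, cuvette_white from where it was at the start of the episode above 0.008 m).
It fails at once if a thing on the bench is moved by more than 20 mm (distance of any of filter_box, beaker, marker, tweezers from where it was at the start of the episode above 0.02 m).
It also fails if it takes over 42 s, if anything falls off the work surface, if the arm or the gripper's body presses on something with over 40 N, if the wrist force passes 120 N, or if a joint passes its speed limit or range.

## Robot

A 7-joint arm with a two-finger parallel gripper is mounted at the origin on a cart in front of the work surface, level with it; the furniture and walls round the work are solid. World frame = base frame: x ahead of the robot, y to its left, z up, the work surface at z = 0. Lengths are in m, angles in rad, forces in N, time in s.
With the tool pointing down it reaches from about 0.4 to 0.875 m from the base axis. Payload 6.5 kg.
Tool frame: the origin (TCP) lies between the finger pads; the fingertips stand 14 mm ahead of it and the grasp point (between the pads) lies 5 mm behind it; z points along the fingers, y is the direction in which the jaws open and shut (so a half turn about z gives the same grasp; the last joint's range is limited). The gripper opens to 85 mm and grips with 20 to 120 N. Pads are 22 mm wide; open, the fingers measure 114 mm over their backs; the gripper's body (76 mm by 85 mm) begins 54 mm behind the grasp point. The pads swing forward as they close: fully open they stand 13 mm farther back than shut.
Start: joints at [1.13, 0.536, -0.004, 1.538, 0.003, 1.067, -0.071], TCP at [0.238, -0.605, 0.245] pointing down, gripper open.
Joint ranges: [-2.7, 2.7], [-0.37, 2.16], [-1.27, 1.26], [0.24, 2.4], [-1.31, 4.45], [0.19, 1.91], [-2.76, 2.76]. Speed limits (rad/s): [2.39, 2.39, 3.14, 3.14, 3.14, 3.14, 3.14].

## Interface

Orientations are given as [roll, pitch, yaw] about the fixed x, y, z axes, in that order (R = Rz(yaw) Ry(pitch) Rx(roll)).
In Python, from plant import r gives the robot as it stands. The module is installed in compiled form; this text tells all that it offers.
- The arm moves only by the shell command python3 -m jog 'ROWS' [FORCE]. ROWS is text: rows parted by semicolons, each of 7 numbers parted by spaces: the shift along the tool's x, y, z in m, then the turn, a rotation vector about the tool's x, y, z in degrees, then the closure, from 0 (fully open) to 1 (shut). A call has 1 to 12 rows; each row is the pose to reach, as a shift and turn from the pose commanded when the call began, along the tool's axes at that moment; what a row does not reach only later rows make up. A row lasts 1/10 s, in which the tool goes at most 50 mm and 8.59 degrees, less where a joint would pass 70% of its speed; a pose out of reach is approached as far as the arm can. A call with a gripper value outside its range is refused whole. The fingers move at their own pace and stop on an object; FORCE is the grip in N (left out, the last holds). Time passes only in rows, so rows that repeat a pose let the fingers close. It gives the time, the measured TCP pose, the force and the opening at its end, in the units of the state.
- r.get_obs(): the state, without advancing time (a new reading comes with each control period).
- r.snapshot(name): name is "side" or "top"; returns (picture, depth): 384x512x3 uint8, red, green, blue; 384x512 float32, m along the optical axis (not along the pixel's ray), 0 where there is no reading.
- r.camera_params(name): a dict with "fov_y" (degrees; the focal length in pixels is half the picture's height over the tangent of half this angle, whatever the lens; pixels are square), "cx", "cy" (the principal point, pixels), "k1" (the pictures are not rectified: a ray, as slopes to the right and down, at radius r is drawn at 1 + k1 r^2 times it, then the intrinsics apply), "rvec" (rotation vector, rad) and "tvec" (3), from world to camera coordinates, as OpenCV has them. Camera axes: x right, y down, z forward; pixel columns grow to the right and rows downward; lengths in m; the calibration is good to about 2 mm. A picture is of the moment at which its call begins. camera_params takes no time and is no camera call.
- r.job_done(): hands the job in, once; it reports no verdict.
The state is a dict: "clock": time; "joints": joint angles; "qvel": joint speeds; "effort": joint torques, N m; "ee_pos": TCP position; "eef_rot": TCP orientation; "ft_force": force on the tool from outside, world axes, zero at the start; "ft_torque": the same for the moment, N m; "finger_gap": opening from 0.0 (shut) to 1.0 (fully open).
Only numpy, scipy, OpenCV 4.12 (cv2) and the standard library are available. Lean on these libraries where they do the work, as an engineer would, in place of code of your own. Each camera call takes 0.05 s, during which the arm holds its last target.

## Working session

There is one attempt and no reset: what is moved stays moved. The work goes in short steps, Python scripts to look and compute and a shell command to move; the robot and the scene stay as the last step left them, time stands still between calls to the robot, and variables do not carry over. Pictures are saved under pics/ and viewed, and the job is handed in when it is done.

```bash
mkdir -p pics; cat > h.py <<'E'
import numpy as np, cv2
from plant import r
def K(name):
    p=r.camera_params(name); f=192/np.tan(np.radians(p["fov_y"])/2)
    R=cv2.Rodrigues(np.array(p["rvec"],float))[0]; t=np.array(p["tvec"],float)
    Km=np.array([[f,0,p["cx"]],[0,f,p["cy"]],[0,0,1]]); D=np.array([p["k1"],0,0,0,0.])
    return Km,D,R,t
def rays(name,uv):
    Km,D,R,t=K(name)
    n=cv2.undistortPoints(np.array(uv,float).reshape(-1,1,2),Km,D).reshape(-1,2)
    d=np.c_[n,np.ones(len(n))]
    return -R.T@t, d@R
def onplane(name,uv,z):
    c,d=rays(name,uv); s=(z-c[2])/d[:,2]; return c+d*s[:,None]
def fromdepth(name,uv,dep):
    c,d=rays(name,uv); return c+d*np.array(dep).reshape(-1,1)
def proj(name,P):
    Km,D,R,t=K(name); return cv2.projectPoints(np.array(P,float).reshape(-1,1,3),cv2.Rodrigues(R)[0],t,Km,D)[0].reshape(-1,2)
E
python3 - <<'E'
from h import *
o=r.get_obs()
print(o)
for n in("side","top"):
    p,d=r.snapshot(n); np.savez(f"{n}0.npz",p=p,d=d)
    cv2.imwrite(f"pics/{n}0.png",cv2.resize(p[:,:,::-1],(800,600),interpolation=cv2.INTER_CUBIC))
    Km,D,R,t=K(n); print(n,Km,D,-R.T@t,R)
E
```

```text
{'clock': 0.0, 'joints': array([ 1.12980254,  0.53720239, -0.00445716,  1.53889767,  0.00256942,
        1.06728407, -0.0712077 ]), 'qvel': array([-0.0001758 ,  0.00049475, -0.00123456, -0.00022865, -0.00061897,
        0.00039174,  0.00053343]), 'effort': array([-4.34842932e-04, -5.83422589e+01,  1.04871333e+00, -2.59105504e+01,
        1.23117480e-02,  9.50000016e-03, -2.16487103e-05]), 'ee_pos': array([ 0.23772688, -0.6042993 ,  0.24437984]), 'eef_rot': array([-3.13980919e+00,  9.45692018e-05,  3.74859334e-01]), 'ft_force': array([ 0.35893225, -0.42435566,  0.01550059]), 'ft_torque': array([ 0.03269779, -0.00423231, -0.0634939 ]), 'finger_gap': 0.9977886492118113}
side [[427.96795582   0.         255.61832339]
 [  0.         427.96795582 189.25102906]
 [  0.           0.           1.        ]] [-0.04012642  0.          0.          0.          0.        ] [ 0.26411143 -0.72188986  0.45554524] [[ 0.93182909 -0.36210844  0.02391712]
 [-0.12399941 -0.37964619 -0.91678401]
 [ 0.34105527  0.8513203  -0.39866659]]
top [[484.77421959   0.         261.3337342 ]
 [  0.         484.77421959 194.99029527]
 [  0.           0.           1.        ]] [-0.02501922  0.          0.          0.          0.        ] [0.40754151 0.01815464 0.96167356] [[-0.01593998 -0.99983711  0.00846624]
 [-0.98416328  0.01419391 -0.17669515]
 [ 0.1765462  -0.01114868 -0.98422921]]
```

View pics/side0.png

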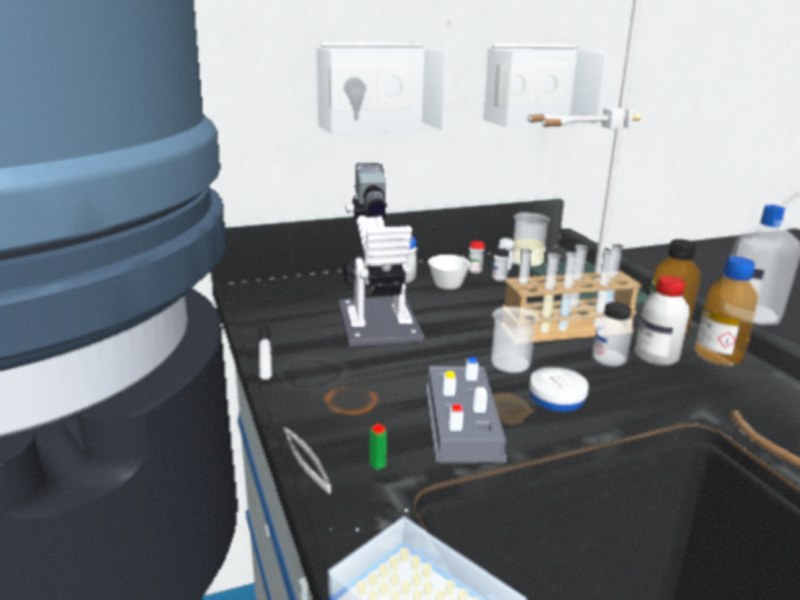

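View pics/top0.png

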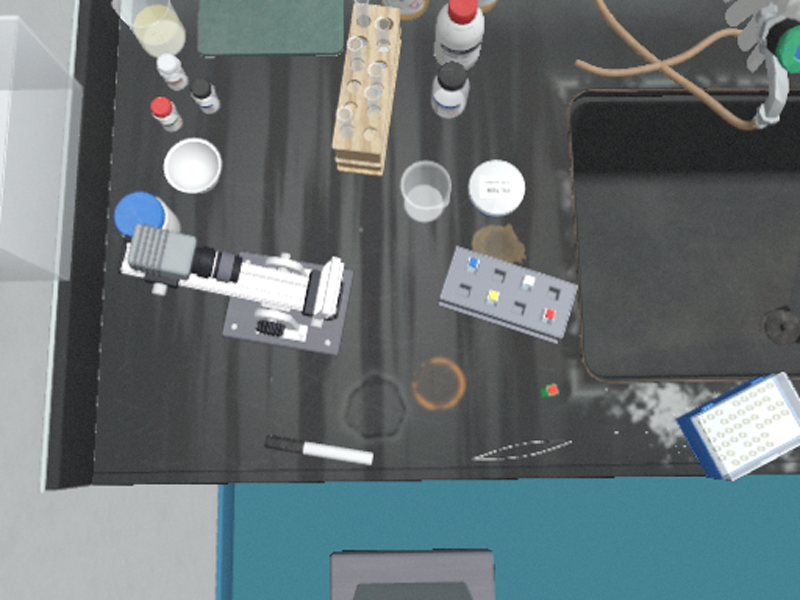

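```bash
python3 - <<'E'
from h import *
for n,(x0,y0,w,h),s in(("side",(205,90,75,140),4),("top",(65,135,170,100),4),("top",(270,145,110,80),6),("side",(265,220,80,90),6)):
    p=np.load(f"{n}0.npz")["p"][y0:y0+h,x0:x0+w,::-1]
    cv2.imwrite(f"pics/{n}_c{x0}.png",cv2.resize(p,None,fx=s,fy=s,interpolation=cv2.INTER_CUBIC))
E
```

```text
(no output)
```

View pics/side_c205.png

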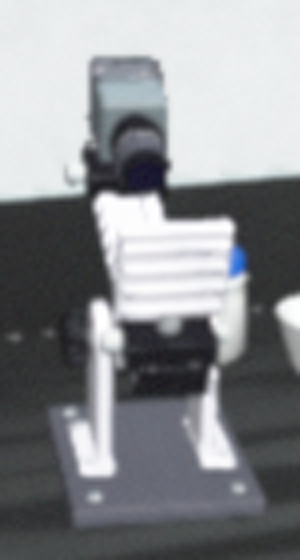

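View pics/top_c65.png

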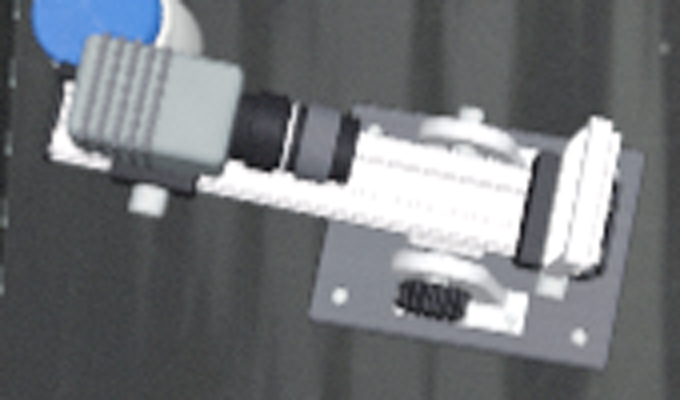

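View pics/top_c270.png

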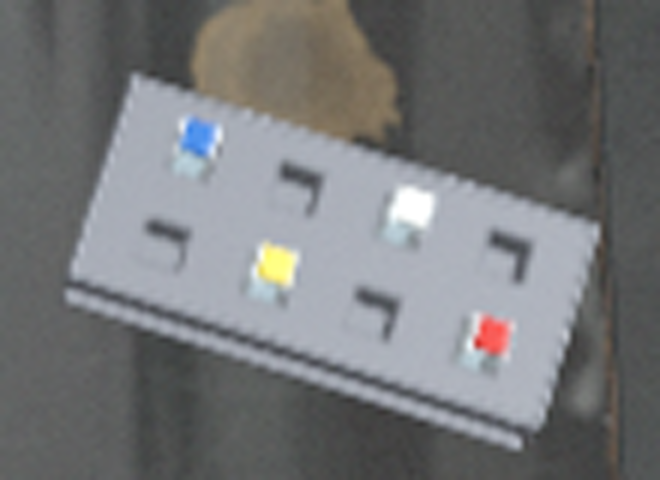

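View pics/side_c265.png

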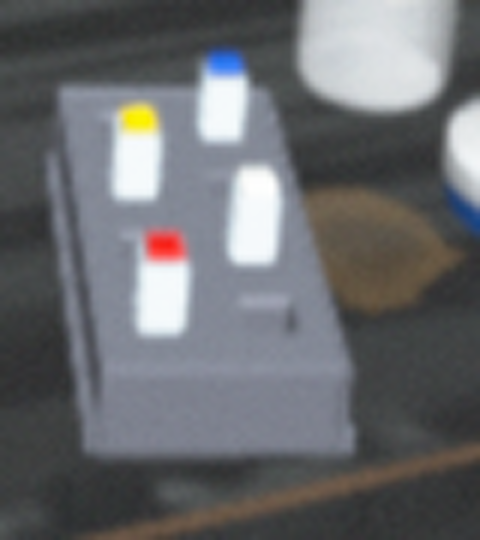

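```bash
python3 - <<'E'
from h import *
p=np.load("top0.npz")["p"].astype(int); d=np.load("top0.npz")["d"]
# rack mask: grey-blue
cor=np.array([[133,75],[600,228],[540,432],[70,283]])/6+[270,145]-0.4
P=onplane("top",cor,0.03); print("rack corners\n",P.round(4)); c=P.mean(0); print(c)
for a in range(4): print(np.linalg.norm(P[a]-P[(a+1)%4]).round(4), np.degrees(np.arctan2(*(P[(a+1)%4]-P[a])[[1,0]])).round(2))
R_,G,B=[p[:,:,i] for i in range(3)]
ms={"red":(R_>150)&(G<90)&(B<90),"blue":(B>140)&(R_<90),"yellow":(R_>180)&(G>150)&(B<110)}
reg=np.zeros(R_.shape,bool); reg[150:225,275:375]=1
T={}
for k,m in ms.items():
    v,u=np.nonzero(m&reg); uv=[u.mean(),v.mean()]; T[k]=onplane("top",[uv],0.055)[0]; print(k,len(u),uv,T[k].round(4), "depthpt",fromdepth("top",[uv],d[int(round(uv[1])),int(round(uv[0]))]).round(4))
x=T["yellow"]-T["red"]; print("row dir",np.degrees(np.arctan2(x[1],x[0])),np.linalg.norm(x))
# side
p=np.load("side0.npz")["p"].astype(int);R_,G,B=[p[:,:,i] for i in range(3)]
reg=np.zeros(R_.shape,bool); reg[225:280,275:330]=1
for k,m in {"red":(R_>150)&(G<90)&(B<90),"blue":(B>140)&(R_<90),"yellow":(R_>180)&(G>150)&(B<110)}.items():
    v,u=np.nonzero(m&reg); uv=[u.mean(),v.mean()]; print("side",k,len(u),uv,onplane("side",[uv],0.053)[0].round(4),"top pt proj",proj("side",[T[k]-[0,0,.002]]).round(1))
E
```

```text
rack corners
 [[ 0.6501 -0.0539  0.03  ]
 [ 0.5964 -0.2058  0.03  ]
 [ 0.5293 -0.1826  0.03  ]
 [ 0.5805 -0.0315  0.03  ]]
[ 0.5890515 -0.118464   0.03     ]
0.1611 -109.48
0.071 160.89
0.1596 71.27
0.0731 -17.88
red 5 [np.float64(350.2), np.float64(201.2)] [ 0.5558 -0.1608  0.055 ] depthpt [[ 0.5562 -0.1613  0.0523]]
blue 15 [np.float64(302.3333333333333), np.float64(167.53333333333333)] [ 0.6226 -0.0718  0.055 ] depthpt [[ 0.6225 -0.0717  0.0556]]<stdin>:12: RuntimeWarning: Mean of empty slice.
  ret = ret.dtype.type(ret / rcount)
Traceback (most recent call last):
ValueError: cannot convert float NaN to integer
```

```bash
python3 - <<'E'
from h import *
# depth map visual of station in both views
for n,(x0,y0,w,h),s in(("top",(65,135,170,100),4),("side",(205,90,75,140),4)):
    d=np.load(f"{n}0.npz")["d"]
    vv,uu=np.mgrid[y0:y0+h,x0:x0+w]
    P=fromdepth(n,np.c_[uu.ravel(),vv.ravel()],d[y0:y0+h,x0:x0+w].ravel()).reshape(h,w,3)
    z=np.clip(P[:,:,2]/0.22*255,0,255).astype(np.uint8); z[d[y0:y0+h,x0:x0+w]==0]=0
    cv2.imwrite(f"pics/{n}_z.png",cv2.applyColorMap(cv2.resize(z,None,fx=s,fy=s,interpolation=cv2.INTER_NEAREST),cv2.COLORMAP_JET))
    np.set_printoptions(linewidth=250,suppress=True)
    print(n,"z mm"); print((P[::6,::6,2]*1000).round().astype(int))
E
```

```text
top z mm
[[ 20  -1  75  74  70  74  72  45   0  -1  -5  -1   1  -2  -3  -4  -3  -1  -2  -1  -2   2  -3  -1   1  -2  -2   0  -5]
 [ 20  -2  73  75  73  72  72  51  12  -2   0  -1  -1  -2  -4  -2  -3   0  -1  -4  -1  -1  -5   1  -4   0  -1  -4  -3]
 [ 17  -1  72  75 226 226 220 220  14  -1  -5   2  -1   0   3  -2  -3  -1  -4  -1  -1  -5   2  -2  -2  -2   1  -2  -1]
 [ 17  -4  -1 203 227 222 223 219 217 213 208   0   1  -1  -1  -2  -1  -2  -3  -2   0   1  -3  -2  -3  -1  -1  -3   0]
 [ 13   0  -1 227 225 224 220 218 213 214 200 196  -1  -2  -3  -2  -2  -3  -4   1  -1  -3  -4   0  -2  -3  -3   1  -1]
 [ 14  -4  -1 226 222 221 221 217 217 214 199 205 197 195 193  17  16  15 106  91  90   2  -3  -2  -2 180   0  -2  -2]
 [ 12  -5 164 203 223 219 221 215 212 214 200 202 196 196 194 126 127 115  88  98 106  97  13  16 163 178   1  -3  -3]
 [ 11   0  -1  -2 151 168 184 185 197 203 140 192 189 193 187 121 118 119 117 119 114 113 107 120 176 182  14  -1   0]
 [  9  -1  -2  -2   0  -4 162 155 156 139 138 139 137 134 129 123 120 118 115 111 108 106 119 119 179 171  16  -1  -2]
 [  7  -1  -2  -1  -
[... 1563 characters left out ...]
49  46 156 156 156 156 155  67  32  33]
 [ 36  34  31  31  29 142 143 143 142 141  48  13  11]
 [ 19  16  13 104 106 128 127 126 124 124  33  -5  31]
 [  0  -3  -2  94  95 109 114 112 111  86  14  -4  25]
 [ -4  -3  -3  78  82  78 102  99  99   2  -3  -3  -3]
 [ -3  -4  -3  -2  66  -4  86  88  86  -2  -4  -5  -4]
 [ -3  -3  13  13  51  11  14  14  37  14  -3  -4  -4]
 [ -3  -4   7  19  36  12  13  13  22  18  -2 456  -4]
 [ -3  -2  -4  13  21  13  14  14  12  19  12  -3  -3]
 [ -3  -4  -3  14  13  14  13  11  13  13  12  -4  -3]
 [  0  -5  -4  11  13  12  13  13  13  11  10  -3  -3]
 [ -2  -2  -4  -4  -3  -2  -3  -2  -3  -4  -3  -3  -3]
 [ -3  -3  -2  -4  -4  -3  -3  -3  -4  -3  -4  -3  -3]]
```

```bash
cat > st.py <<'E'
from h import *
np.set_printoptions(linewidth=200,suppress=True)
c=np.array([[310,318],[604,368],[645,152],[355,105]])/4+[65,135]-0.4
P=onplane("top",c,0.015); o=P.mean(0)
L=[np.linalg.norm(P[(a+1)%4]-P[a]).round(4) for a in range(4)]
e=(P[1]-P[0])+(P[2]-P[3]); yaw1=np.arctan2(e[1],e[0])
e2=(P[2]-P[1])+(P[3]-P[0]); yaw2=np.arctan2(e2[1],e2[0])-np.pi/2
def cloud(n,box):
    x0,y0,w,h=box; d=np.load(f"{n}0.npz")["d"]; p=np.load(f"{n}0.npz")["p"]
    vv,uu=np.mgrid[y0:y0+h,x0:x0+w]; D=d[y0:y0+h,x0:x0+w].ravel()
    Q=fromdepth(n,np.c_[uu.ravel(),vv.ravel()],D); g=D>0.1
    return Q[g],p[y0:y0+h,x0:x0+w].reshape(-1,3)[g]
E
python3 - <<'E'
from st import *
print(P,o,L,np.degrees([yaw1,yaw2]))
yaw=(yaw1+yaw2)/2
for n,box in(("top",(65,135,170,100)),("side",(205,90,75,140))):
    Q,col=cloud(n,box); 
    c,s=np.cos(yaw),np.sin(yaw)
    S=(Q-[o[0],o[1],0])@np.array([[c,-s,0],[s,c,0],[0,0,1]])
    g=(np.abs(S[:,0])<0.25)&(np.abs(S[:,1])<0.08)&(S[:,2]>0.02)&(S[:,2]<.25)
    S=S[g]; np.save(n+"S.npy",S)
    # side profile picture: x horizontal, z vertical, 2.5 px/mm
    im=np.full((600,800,3),255,np.uint8)
    for a in S:
        u=int(450+a[0]*2000); v=int(560-a[2]*2000)
        hue=int(np.clip((a[1]+0.05)/0.1*170,0,170))
        cc=cv2.cvtColor(np.uint8([[[hue,255,200]]]),cv2.COLOR_HSV2BGR)[0,0].tolist()
        cv2.circle(im,(u,v),2,cc,-1)
    for k in range(-20,16,5): cv2.putText(im,str(k*10),(450+k*20,590),0,.4,(0,0,0)); cv2.line(im,(450+k*20,0),(450+k*20,570),(220,)*3)
    for k in range(0,28,5): cv2.putText(im,str(k*10),(0,560-k*20),0,.4,(0,0,0)); cv2.line(im,(0,560-k*20),(800,560-k*20),(220,)*3)
    cv2.imwrite(f"pics/{n}_prof.png",im)
E
```

```text
[[0.54251195 0.24280457 0.015     ]
 [0.51569967 0.09807669 0.015     ]
 [0.62386072 0.07766188 0.015     ]
 [0.65013344 0.22318072 0.015     ]] [0.58305145 0.16043097 0.015     ] [np.float64(0.1472), np.float64(0.1101), np.float64(0.1479), np.float64(0.1094)] [-100.36461819 -100.51173896]
```

View pics/top_prof.png

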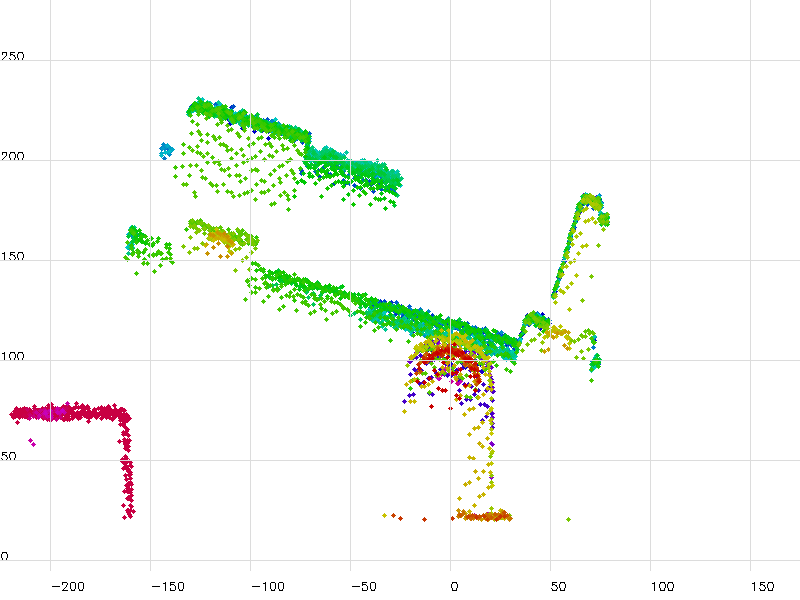

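View pics/side_prof.png

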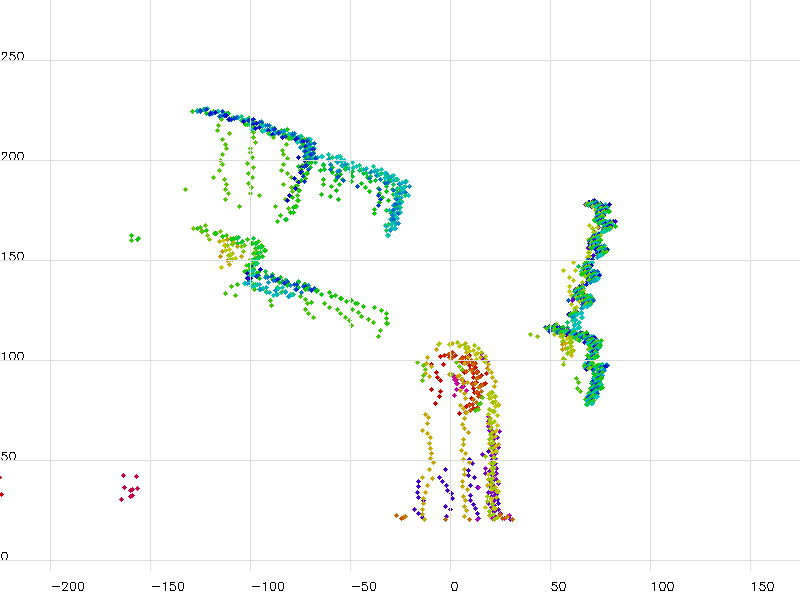

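```bash
python3 - <<'E'
from st import *
T=np.load("topS.npy"); S=np.load("sideS.npy")
def line(X,lo,hi,f,axis=0,it=6):
    g=X[(X[:,0]>lo)&(X[:,0]<hi)]; g=g[f(g)]
    x,y=(g[:,0],g[:,2]) if axis==0 else (g[:,2],g[:,0])
    for _ in range(it):
        a=np.polyfit(x,y,1); r_=y-np.polyval(a,x); k=np.abs(r_)<max(2.*np.std(r_),0.0015); x,y=x[k],y[k]
    return a,len(x),np.std(r_)
for nm,X in(("top",T),("side",S)):
    a,n,s=line(X,-.123,-.075,lambda g:(g[:,2]>.212-(g[:,0]+.075)*.28-.006)); print(nm,"cam top",a,np.arctan(-a[0]),n,s)
    g=X[(X[:,2]>.2)&(X[:,0]<-.072)]; print(" cam y range",np.percentile(g[:,1],[1,50,99]))
a,n,s=line(T,-.09,.028,lambda g:(np.abs(g[:,1])<.02)&(np.abs(g[:,2]-(.119-.27*g[:,0]))<.012)); print("rail",a,np.arctan(-a[0]),n,s)
g=T[(np.abs(T[:,2]-(.119-.27*T[:,0]))<.006)&(T[:,0]<.02)&(T[:,0]>-.09)]
for x in (-.08,-.06,-.04,-.02,0,.02):
    h=g[np.abs(g[:,0]-x)<.01]; print(" rail y",x,np.percentile(h[:,1],[2,50,98]).round(4))
a,n,s=line(T,.05,.07,lambda g:(g[:,2]>.133)&(g[:,2]<.176)&(g[:,0]<.053+(g[:,2]-.131)*.3+.004),1); print("panel face",a,np.arctan(a[0]),n,s)
g=T[(T[:,0]>.05)&(T[:,2]>.133)]; print(" panel y",np.percentile(g[:,1],[1,99]))
g=S[(S[:,0]>.05)&(S[:,2]>.13)]; print(" panel y side",np.percentile(g[:,1],[1,99]))
th=0.275; R=np.array([[np.cos(th),-np.sin(th)],[np.sin(th),np.cos(th)]]) # to axis coords (u along axis, w up)
for nm,X in(("top",T),("side",S)):
    uw=X[:,[0,2]]@R.T; uw=X[:,[0,2]]@np.array([[np.cos(th),np.sin(th)],[-np.sin(th),np.cos(th)]])
    lens=(X[:,2]>.155)&(X[:,0]<0)&(X[:,0]>-.075); 
    print(nm,"lens u max",np.percentile(uw[lens,0],[95,99,100]),"w",np.percentile(uw[lens,1],[95,99,100]),"y",np.percentile(X[lens,1],[2,98]))
    cam=(X[:,2]>.2)&(X[:,0]<-.075); print(" cam top w",np.median(uw[(cam)&(uw[:,1]>np.percentile(uw[cam,1],40)),1]), "rail w",np.median(uw[(np.abs(X[:,2]-(.119-.27*X[:,0]))<.004),1]))
    pf=(X[:,0]>.05)&(X[:,2]>.133);print(" panel u",np.percentile(uw[pf,0],[1,5,20,50,90]),"top w",np.percentile(uw[pf,1],[95,99,100]))
    pf=(X[:,0]>-.04);print(" end u",np.percentile(uw[pf,0],[99,100]))
    print(" pivot uw", np.array([0,.09])@np.array([[np.cos(th),np.sin(th)],[-np.sin(th),np.cos(th)]]))
E
```

```text
top cam top [-0.29411223  0.19024229] 0.28604645292258474 751 0.0011360471696825252
 cam y range [-0.02191817 -0.0016327   0.0207987 ]
side cam top [-0.30112641  0.18827384] 0.29248987414854016 154 0.0008273418493763307
 cam y range [-0.04247517 -0.00240361  0.02058242]
rail [-0.30285875  0.1145748 ] 0.294077430398838 1066 0.0033356480259728863
 rail y -0.08 [-0.0189 -0.0137 -0.0068]
 rail y -0.06 [-0.0195 -0.0142 -0.0088]
 rail y -0.04 [-0.0183 -0.0096  0.0166]
 rail y -0.02 [-0.0169  0.0006  0.017 ]
 rail y 0 [-0.031  -0.0044  0.0168]
 rail y 0.02 [-0.0164 -0.0032  0.0166]
panel face [0.29018271 0.01357019] 0.2824259505662349 124 0.0003647842188353426
 panel y [-0.03008218  0.02890092]
 panel y side [-0.03098708  0.02948891]
top lens u max [-0.07806664 -0.0755462  -0.07464438] w [0.18378714 0.18591705 0.18666994] y [-0.01638665  0.01524623]
 cam top w 0.18481510615311086 rail w 0.11345049687375217
 panel u [0.01384735 0.01394718 0.01429658 0.0182822  0.02755348] top w [0.19374234 0.1944183  0.19560497]
 end u [0.04305075 0.05153471]
 pivot uw [-0.02443922  0.08661827]
side lens u max [-0.07202623 -0.07077337 -0.06950719] w [0.181377   0.18322701 0.18388423] y [-0.01950073  0.01695428]
 cam top w 0.18346577922395113 rail w 0.11269387741439617
 panel u [0.01805767 0.02105994 0.02475208 0.02665252 0.03116771] top w [0.19074368 0.19180292 0.19254581]
 end u [0.04807969 0.04992932]
 pivot uw [-0.02443922  0.08661827]
```

```bash
python3 - <<'E'
from h import *
mod=dict(red=(-16,-54),yellow=(-16,18),blue=(16,54))
for n,box in(("top",(150,225,275,375)),("side",(225,280,275,330))):
    p=np.load(f"{n}0.npz")["p"]; h=cv2.cvtColor(p,cv2.COLOR_RGB2HSV).astype(int)
    reg=np.zeros(p.shape[:2],bool); reg[box[0]:box[1],box[2]:box[3]]=1
    M=[];W=[]
    for k,(lo,hi) in dict(red=(-10,10),yellow=(20,35),blue=(100,125)).items():
        hh=(h[:,:,0]+90)%180-90 if k=="red" else h[:,:,0]
        w=np.where(reg&(hh>=lo)&(hh<=hi)&(h[:,:,1]>90)&(h[:,:,2]>110),h[:,:,1],0).astype(float)
        v,u=np.nonzero(w); ww=w[v,u]; uv=[(u*ww).sum()/ww.sum(),(v*ww).sum()/ww.sum()]
        z=.055 if n=="top" else .053
        q=onplane(n,[uv],z)[0]; print(n,k,len(u),np.round(uv,1),q.round(4)); M.append(mod[k]);W.append(q[:2]*1000)
    M=np.array(M,float);W=np.array(W); a=M-M.mean(0); b=W-W.mean(0)
    yaw=np.arctan2((a[:,0]*b[:,1]-a[:,1]*b[:,0]).sum(),(a*b).sum()); R=np.array([[np.cos(yaw),-np.sin(yaw)],[np.sin(yaw),np.cos(yaw)]])
    t=W.mean(0)-R@M.mean(0); print("rack",t,np.degrees(yaw),"res",(W-(M@R.T+t)).round(1).tolist(),"red fit",R@[-16,-54]+t)
# rack corners in top fit
E
```

```text
top red 27 [351.5 200.6] [ 0.5569 -0.1633  0.055 ]
top yellow 24 [315.3 188.7] [ 0.5809 -0.0953  0.055 ]
top blue 27 [302.5 167.5] [ 0.6227 -0.0721  0.055 ]
rack [ 589.87753579 -117.646524  ] -19.322308872830305 res [[0.0, 0.0], [0.1, 0.1], [-0.2, -0.1]] red fit [ 556.91116091 -163.31071266]
side red 30 [292.  260.3] [ 0.5572 -0.1665  0.053 ]
side yellow 26 [287.7 239.3] [ 0.5807 -0.0992  0.053 ]
side blue 28 [302.1 229.7] [ 0.6231 -0.075   0.053 ]
rack [ 590.07428492 -120.98390479] -19.17260352285293 res [[-0.0, 0.2], [-0.2, -0.5], [0.2, 0.3]] red fit [ 557.22733616 -166.73407372]
```

```bash
cat > rel.py <<'E'
from h import *
from scipy.spatial.transform import Rotation as Ro
def rel(p,Rt):
    o=r.get_obs(); R0=Ro.from_euler("xyz",o["eef_rot"]); p0=np.array(o["ee_pos"])
    print("now",o["clock"],p0.round(4),np.degrees(o["eef_rot"]).round(2),"gap",round(o["finger_gap"],3),"ft",o["ft_force"].round(2),"j",np.round(o["joints"],2))
    print("shift",(R0.inv().apply(np.array(p)-p0)).round(4),"turn",np.degrees((R0.inv()*Rt).as_rotvec()).round(2))
Rg=Ro.from_euler("xyz",[180,0,-19.3],degrees=True)
pf=np.array([0.5786,0.1389,0.1648]); yaw=np.radians(-100.4); th=0.286
fx=np.array([np.cos(yaw)*np.cos(th),np.sin(yaw)*np.cos(th),-np.sin(th)])
fz=np.array([np.cos(yaw)*np.sin(th),np.sin(yaw)*np.sin(th),np.cos(th)]); fy=np.cross(fz,fx)
# tool z=-fz, tool x = -fx (yaw 79.6)
Rf=Ro.from_matrix(np.c_[-fx,fy,-fz])
E
python3 -c "
from rel import *
rel([.557,-.164,.16],Rg)"
```

```text
now 0.1 [ 0.2377 -0.6044  0.2445] [-1.7991e+02  1.0000e-02  2.1480e+01] gap 0.996 ft [ 1.14  0.01 -0.58] j [ 1.13  0.54 -0.    1.54  0.    1.07 -0.07]
shift [ 0.4584 -0.2928  0.0849] turn [-8.000e-02  4.000e-02  4.078e+01]
```

```bash
python3 -m jog '0.04 -0.03 0 0 0 4 0; 0.08 -0.05 0 0 0 8 0; 0.12 -0.08 0 0 0 12 0.5; 0.16 -0.1 0 0 0 16 0.5; 0.2 -0.13 0 0 0 20 0.5; 0.24 -0.155 0 0 0 24 0.5; 0.28 -0.18 0 0 0 28 0.5; 0.32 -0.205 0.02 0 0 32 0.5; 0.36 -0.23 0.04 0 0 36 0.5; 0.4 -0.256 0.06 0 0 40.78 0.5; 0.44 -0.28 0.08 0 0 40.78 0.5; 0.4584 -0.2928 0.085 0 0 40.78 0.5' 30; python3 -m jog '0 0 0 0 0 0 0.5;0 0 0 0 0 0 0.5;0 0 0 0 0 0 0.5'; python3 - <<'E'
from rel import *
rel([.557,-.164,.16],Rg)
for n in("side","top"):
    p,d=r.snapshot(n); np.savez(f"{n}1.npz",p=p,d=d)
    x0,y0,w,h=(210,100,180,210) if n=="side" else (260,100,200,150)
    cv2.imwrite(f"pics/{n}1.png",cv2.resize(p[y0:y0+h,x0:x0+w,::-1],None,fx=2.8 if n=="side" else 4,fy=2.8 if n=="side" else 4,interpolation=cv2.INTER_CUBIC))
E
```

```text
clock: 1.3
ee_pos: [0.5582, -0.1598, 0.158]
eef_rot: [-3.14, 0.003, -0.333]
ft_force: [0.4, 0.1, 0.6]
finger_gap: 0.502
clock: 1.6
ee_pos: [0.5566, -0.1663, 0.1604]
eef_rot: [3.14, 0.0, -0.339]
ft_force: [0.2, 0.3, 0.5]
finger_gap: 0.497
now 1.6 [ 0.5566 -0.1663  0.1604] [179.94   0.   -19.43] gap 0.497 ft [0.17 0.27 0.45] j [ 0.22  0.52 -0.01  1.79  0.01  0.82 -1.71]
shift [-0.0004 -0.0023  0.0004] turn [ 0.06  0.   -0.13]
```

View pics/side1.png

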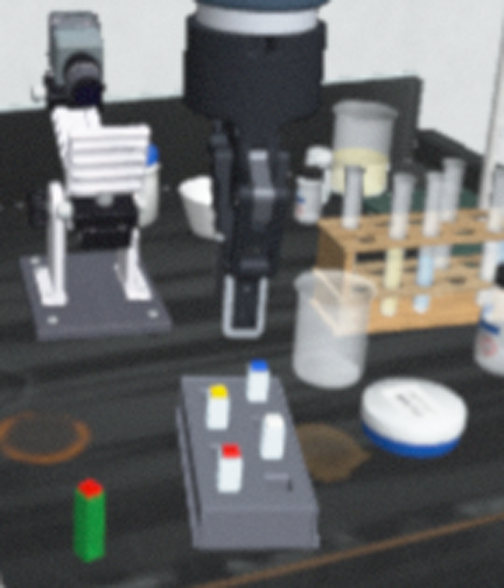

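View pics/top1.png

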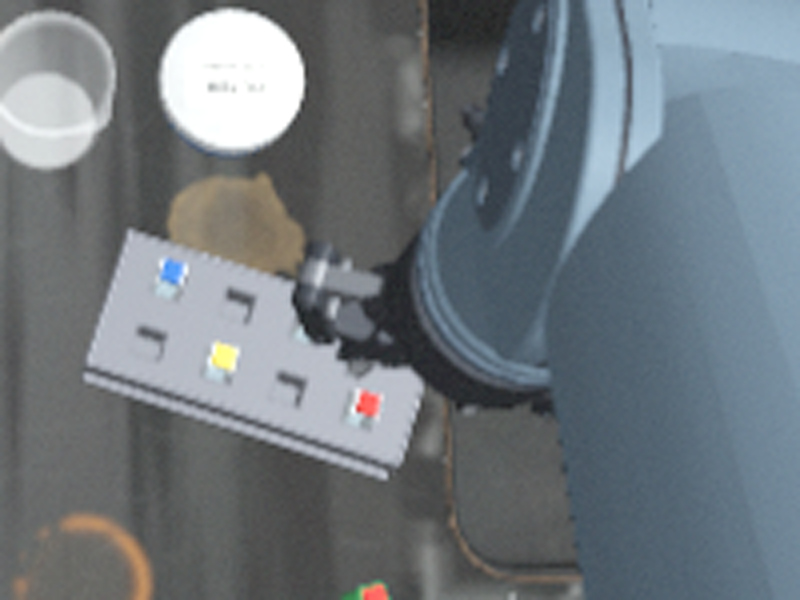

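```bash
python3 -m jog '0 -0.0023 0.02 0 0 0 0.5;0 -0.0023 0.04 0 0 0 0.5;0 -0.0023 0.06 0 0 0 0.5;0 -0.0023 0.075 0 0 0 0.5;0 -0.0023 0.085 0 0 0 0.5;0 -0.0023 0.085 0 0 0 0.5;0 -0.0023 0.085 0 0 0 0.5'; python3 - <<'E'
from rel import *
rel([.557,-.164,.046],Rg)
for n in("side","top"):
    p,d=r.snapshot(n); np.savez(f"{n}2.npz",p=p,d=d)
    x0,y0,w,h=(250,160,100,130) if n=="side" else (270,140,110,80)
    q=p[y0:y0+h,x0:x0+w,::-1]
    cv2.imwrite(f"pics/{n}2.png",cv2.resize(q,None,fx=4.6 if n=="side" else 6,fy=4.6 if n=="side" else 6,interpolation=cv2.INTER_CUBIC))
E
```

```text
clock: 2.4
ee_pos: [0.5584, -0.1627, 0.0757]
eef_rot: [3.142, -0.001, -0.337]
ft_force: [0.7, -0.2, -0.0]
finger_gap: 0.502
now 2.4 [ 0.5584 -0.1627  0.0757] [ 1.800e+02 -4.000e-02 -1.932e+01] gap 0.502 ft [ 0.73 -0.18 -0.03] j [ 0.22  0.65 -0.02  1.83  0.02  0.66 -1.71]
shift [-0.0009  0.0017  0.0297] turn [ 0.   -0.04 -0.02]
```

View pics/side2.png

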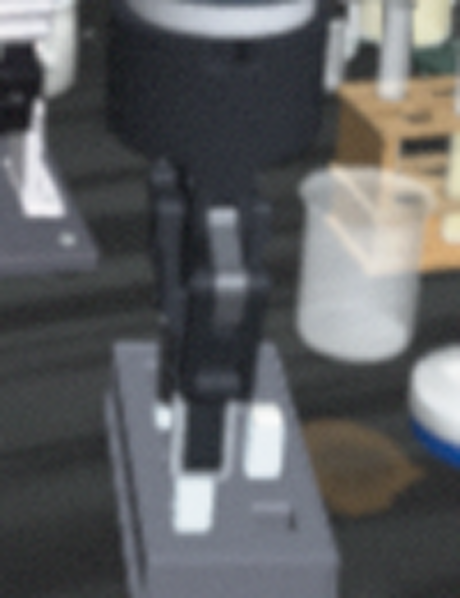

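View pics/top2.png

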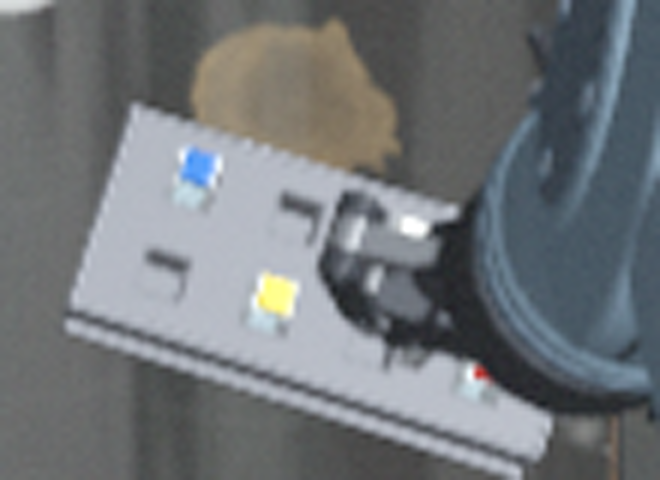

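```bash
python3 -m jog '0 0 0 0 0 0 0.5;0 0 0 0 0 0 0.5'; python3 - <<'E'
from rel import *
rel([.557,-.164,.046],Rg)
d=np.load("side2.npz")["d"]; np.set_printoptions(suppress=True,linewidth=160)
for u in (290,294,298):
    vs=np.arange(248,270,1); P=fromdepth("side",np.c_[np.full(len(vs),u),vs],d[vs,u]); print(u); print((P[::2]*1000).round().astype(int).tolist())
E
```

```text
clock: 2.7
ee_pos: [0.5584, -0.1625, 0.0758]
eef_rot: [-3.141, -0.001, -0.337]
ft_force: [-0.3, -0.2, 0.0]
finger_gap: 0.504
now 2.7 [ 0.5584 -0.1625  0.0758] [-1.7999e+02 -5.0000e-02 -1.9310e+01] gap 0.504 ft [-0.29 -0.17  0.02] j [ 0.22  0.65 -0.02  1.83  0.02  0.66 -1.71]
shift [-0.0009  0.0019  0.0298] turn [-0.01 -0.05 -0.01]
290
[[539, -192, 96], [539, -192, 92], [539, -191, 88], [538, -194, 86], [539, -194, 82], [539, -194, 78], [538, -195, 75], [540, -192, 69], [543, -187, 61], [553, -169, 44], [553, -170, 41]]
294
[[544, -195, 96], [546, -192, 90], [545, -194, 88], [547, -190, 82], [545, -195, 81], [548, -191, 74], [547, -193, 72], [547, -193, 68], [549, -190, 61], [558, -173, 45], [559, -173, 41]]
298
[[550, -197, 97], [550, -198, 93], [551, -198, 89], [551, -198, 86], [551, -198, 81], [553, -195, 76], [552, -197, 73], [556, -191, 65], [556, -192, 61], [578, -151, 27], [575, -158, 28]]
```

```bash
python3 -m jog '-0.0007 0.002 0.005 0 0 0 0.5;-0.0007 0.002 0.01 0 0 0 0.5;-0.0007 0.002 0.015 0 0 0 0.5;-0.0007 0.002 0.02 0 0 0 0.5;-0.0007 0.002 0.025 0 0 0 0.5;-0.0007 0.002 0.0285 0 0 0 0.5;-0.0007 0.002 0.0285 0 0 0 0.5;-0.0007 0.002 0.0285 0 0 0 0.5'; python3 - <<'E'
from rel import *
rel([.5573,-.1645,.046],Rg)
p,d=r.snapshot("side"); q=p[160:290,250:350,::-1]
cv2.imwrite("pics/side3.png",cv2.resize(q,None,fx=4.6,fy=4.6,interpolation=cv2.INTER_CUBIC))
E
```

```text
clock: 3.5
ee_pos: [0.5568, -0.164, 0.0467]
eef_rot: [-3.142, 0.0, -0.337]
ft_force: [-0.9, -0.8, 0.8]
finger_gap: 0.499
now 3.5 [ 0.5568 -0.164   0.0467] [-180.     0.   -19.3] gap 0.499 ft [-0.89 -0.8   0.83] j [ 0.22  0.7  -0.02  1.84  0.02  0.61 -1.71]
shift [0.0006 0.0003 0.0007] turn [-0.  0. -0.]
```

View pics/side3.png

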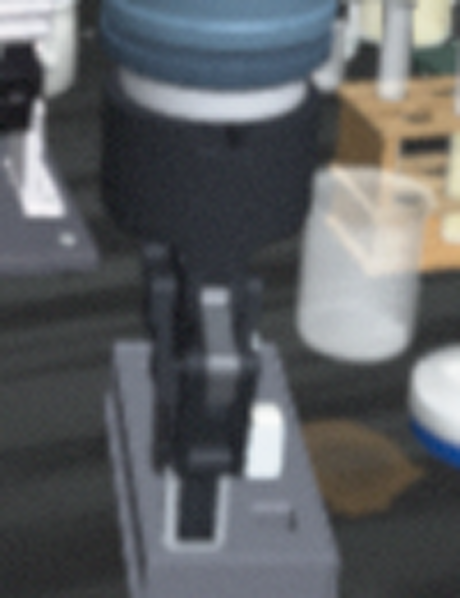

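```bash
python3 -m jog '0.0005 0.0003 0 0 0 0 0.6;0.0005 0.0003 0 0 0 0 0.7;0.0005 0.0003 0 0 0 0 0.75;0.0005 0.0003 0 0 0 0 0.8' 20;python3 -m jog '0 0 0 0 0 0 0.82;0 0 0 0 0 0 0.84;0 0 0 0 0 0 0.86;0 0 0 0 0 0 0.88;0 0 0 0 0 0 0.9;0 0 0 0 0 0 0.9' 20; python3 -c "
from rel import *
rel([.5573,-.1645,.046],Rg); print(r.get_obs()['ft_torque'])"
```

```text
clock: 3.95
ee_pos: [0.5572, -0.1645, 0.0469]
eef_rot: [3.142, -0.0, -0.337]
ft_force: [0.3, -0.2, 0.3]
finger_gap: 0.196
clock: 4.55
ee_pos: [0.5572, -0.1645, 0.0469]
eef_rot: [3.142, -0.0, -0.337]
ft_force: [0.0, -0.1, 1.3]
finger_gap: 0.139
now 4.55 [ 0.5572 -0.1645  0.0469] [180.    -0.   -19.31] gap 0.139 ft [ 0.01 -0.07  1.27] j [ 0.22  0.7  -0.02  1.83  0.02  0.61 -1.71]
shift [ 0.0001 -0.0001  0.0009] turn [ 0.   -0.   -0.01]
[0.0059653  0.05144968 0.00125753]
```

```bash
python3 -m jog '0 0 0 0 0 0 1;0 0 0 0 0 0 1;0 0 0 0 0 0 1' 35; python3 -m jog '0 0 -0.003 0 0 0 1;0 0 -0.006 0 0 0 1;0 0 -0.01 0 0 0 1;0 0 -0.014 0 0 0 1;0 0 -0.018 0 0 0 1; 0 0 -0.022 0 0 0 1;0 0 -0.027 0 0 0 1;0 0 -0.033 0 0 0 1;0 0 -0.04 0 0 0 1;0 0 -0.05 0 0 0 1;0 0 -0.06 0 0 0 1;0 0 -0.07 0 0 0 1'; python3 -m jog '0 0 -0.02 0 0 0 1;0 0 -0.045 0 0 0 1;0 0 -0.075 0 0 0 1;0 0 -0.105 0 0 0 1;0 0 -0.12 0 0 0 1;0 0 -0.12 0 0 0 1;0 0 -0.12 0 0 0 1'; python3 - <<'E'
from rel import *
rel([.5573,-.1645,.24],Rg)
for n in("side","top"):
    p,d=r.snapshot(n); np.savez(f"{n}4.npz",p=p,d=d)
    x0,y0,w,h=(230,80,120,170) if n=="side" else (270,140,150,110)
    q=p[y0:y0+h,x0:x0+w,::-1]
    cv2.imwrite(f"pics/{n}4.png",cv2.resize(q,None,fx=3.5 if n=="side" else 5,fy=3.5 if n=="side" else 5,interpolation=cv2.INTER_CUBIC))
E
```

```text
clock: 4.85
ee_pos: [0.5572, -0.1645, 0.0469]
eef_rot: [-3.142, -0.0, -0.337]
ft_force: [0.0, -0.5, 3.5]
finger_gap: 0.131
clock: 6.05
ee_pos: [0.5573, -0.1645, 0.1179]
eef_rot: [-3.142, -0.001, -0.337]
ft_force: [0.4, 0.6, 0.2]
finger_gap: 0.129
clock: 6.75
ee_pos: [0.5569, -0.1644, 0.2367]
eef_rot: [-3.142, 0.0, -0.337]
ft_force: [-0.6, 0.3, -1.3]
finger_gap: 0.136
now 6.75 [ 0.5569 -0.1644  0.2367] [-180.     0.   -19.3] gap 0.136 ft [-0.64  0.28 -1.31] j [ 0.22  0.43 -0.01  1.74  0.01  0.98 -1.7 ]
shift [ 0.0004 -0.0001 -0.0033] turn [-0.  0. -0.]
```

View pics/side4.png

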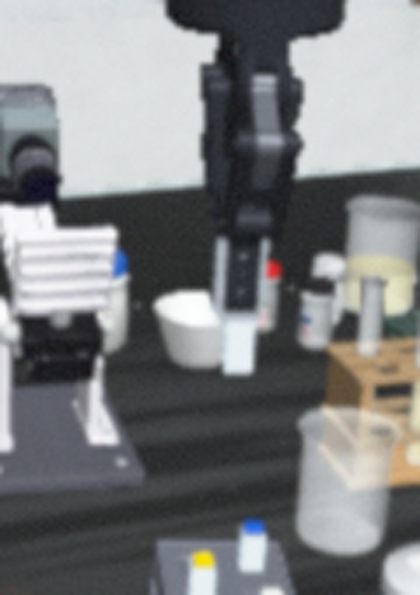

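View pics/top4.png

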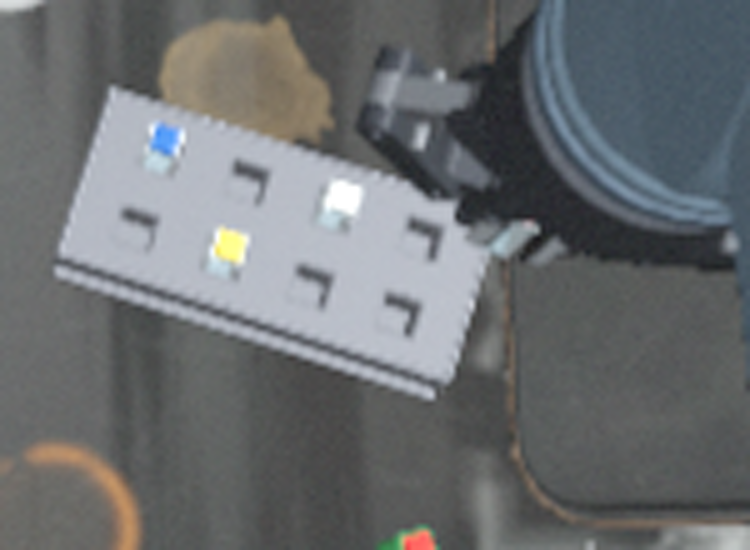

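```bash
python3 - <<'E'
from rel import *
o=r.get_obs(); p=o["ee_pos"]; R=Ro.from_euler("xyz",o["eef_rot"]).as_matrix()
# bottom front edge corners of cuvette: face facing camera = tool +y side (world -y)
for dx in(-.00625,.00625):
    print(proj("side",[p+R@[dx,.00625,.0409],p+R@[dx,.00625,.020]]).round(1).tolist())
I=cv2.cvtColor(np.load("side4.npz")["p"],cv2.COLOR_RGB2GRAY).astype(int)
np.set_printoptions(linewidth=200)
print(I[172:192,288:310])
E
```

```text
[[292.5, 185.2], [293.3, 172.8]]
[[300.4, 185.3], [301.3, 172.9]]
[[245 242 238 231 221 205 207 222 227 228 228 227 227 226 222 210 204 197 183 152 106  64]
 [219 219 217 215 209 207 217 232 236 237 235 237 235 233 219 191 174 171 160 130  90  60]
 [199 202 202 200 202 203 220 232 238 237 238 237 237 233 209 153 130 128 116  90  69  52]
 [198 197 200 201 199 203 216 232 237 238 237 238 237 232 192 123  87  81  72  57  50  52]
 [196 198 197 199 197 198 212 230 237 237 237 239 237 229 179 107  62  57  55  49  51  52]
 [196 196 199 198 198 200 215 231 238 238 239 237 236 227 175 102  59  52  55  48  51  51]
 [194 197 197 197 196 201 217 233 237 237 238 237 237 227 168  95  57  52  50  53  50  51]
 [194 195 196 194 191 195 217 233 237 238 238 238 237 226 157  82  55  48  50  47  49  47]
 [193 193 193 193 192 199 218 233 238 238 236 237 238 224 155  79  50  48  51  44  47  42]
 [191 193 191 191 192 203 224 235 237 238 238 237 237 225 154  76  50  46  41  47  43  45]
 [186 187 187 185 183 199 223 234 238 237 237 237 237 226 151  74  47  45  47  46  47  47]
 [174 175 173 167 157 173 215 233 237 238 238 238 237 224 143  69  47  50  46  47  51  49]
 [144 145 140 130 111 139 206 232 236 236 236 236 236 223 143  69  51  52  54  54  54  55]
 [ 90  91  84  78  72 122 200 223 225 226 226 226 223 206 130  69  58  58  58  54  60  59]
 [ 61  60  56  55  61  98 159 179 178 180 180 182 176 152 100  64  58  59  60  59  63  58]
 [ 61  61  58  58  57  68  95 102 102 104 107 105 104  89  69  62  62  61  61  63  60  63]
 [ 64  60  61  62  64  61  65  65  65  66  63  63  65  60  61  60  59  61  60  62  61  61]
 [ 63  65  64  66  63  62  62  60  63  63  61  61  63  65  63  61  61  61  61  59  64  64]
 [ 64  62  63  67  65  64  61  66  62  61  64  61  62  63  62  60  64  62  60  61  58  63]
 [ 65  67  62  64  65  63  65  66  64  62  65  61  62  63  59  61  62  59  62  62  59  56]]
```

```bash
python3 - <<'E'
from rel import *
print(pf+fz*.0249,pf+fz*.155)
rel(pf+fz*.155,Rf)
E
```

```text
[0.5773319  0.13199069 0.18868856] [0.57070624 0.09589026 0.3135039 ]
now 6.85 [ 0.5563 -0.1643  0.2356] [ 1.7998e+02  1.3000e-01 -1.9300e+01] gap 0.132 ft [-0.6   0.02 -0.86] j [ 0.22  0.43 -0.01  1.74  0.01  0.98 -1.7 ]
shift [-0.0726 -0.2503 -0.0778] turn [ 14.03  12.2  -98.17]
```

```bash
python3 -m jog '0 -0.01 -0.02 1 0.9 -7 1;-0.005 -0.03 -0.04 2 1.7 -14 1;-0.01 -0.05 -0.06 3 2.6 -21 1;-0.02 -0.07 -0.078 4 3.5 -28 1;-0.026 -0.09 -0.078 5 4.3 -35 1;-0.032 -0.11 -0.078 6 5.2 -42 1;-0.038 -0.13 -0.078 7 6.1 -49 1;-0.044 -0.15 -0.078 8 7 -56 1;-0.05 -0.17 -0.078 9 7.8 -63 1;-0.055 -0.19 -0.078 10 8.7 -70 1;-0.061 -0.21 -0.078 11 9.6 -77 1;-0.067 -0.23 -0.078 12 10.4 -84 1'; python3 -c "
from rel import *
rel(pf+fz*.155,Rf)"
```

```text
clock: 8.05
ee_pos: [0.5692, 0.0753, 0.3134]
eef_rot: [-3.109, -0.251, 1.138]
ft_force: [-0.3, 0.5, -0.7]
finger_gap: 0.13
now 8.05 [0.5692 0.0753 0.3134] [-178.14  -14.37   65.21] gap 0.13 ft [-0.32  0.53 -0.75] j [ 0.26  0.33 -0.43  1.73 -0.11  1.   -0.51]
shift [ 0.0187 -0.0071  0.0049] turn [  1.96   1.78 -13.9 ]
```

```bash
python3 -m jog '0.006 -0.002 0.002 0.7 0.6 -5 1;0.012 -0.005 0.004 1.4 1.2 -10 1;0.0187 -0.0071 0.0049 2 1.8 -13.9 1;0.0187 -0.0071 0.0049 2 1.8 -13.9 1;0.0187 -0.0071 0.0049 2 1.8 -13.9 1;0.0187 -0.0071 0.0049 2 1.8 -13.9 1'; python3 -c "
from rel import *
rel(pf+fz*.155,Rf)
p,d=r.snapshot('side');q=p[40:240,180:340,::-1]
cv2.imwrite('pics/side5.png',cv2.resize(q,None,fx=3,fy=3,interpolation=cv2.INTER_CUBIC))
p,d=r.snapshot('top');q=p[90:270,60:300,::-1]
cv2.imwrite('pics/top5.png',cv2.resize(q,None,fx=3,fy=3,interpolation=cv2.INTER_CUBIC))
"
```

```text
clock: 8.65
ee_pos: [0.5713, 0.0948, 0.3144]
eef_rot: [3.142, -0.286, 1.383]
ft_force: [0.4, 0.1, 0.1]
finger_gap: 0.134
now 8.65 [0.5713 0.0948 0.3144] [180.   -16.36  79.24] gap 0.134 ft [0.39 0.15 0.11] j [ 0.29  0.36 -0.49  1.71 -0.12  1.02 -0.29]
shift [ 0.0007 -0.0008  0.0011] turn [ 0.11  0.02 -0.35]
```

View pics/side5.png

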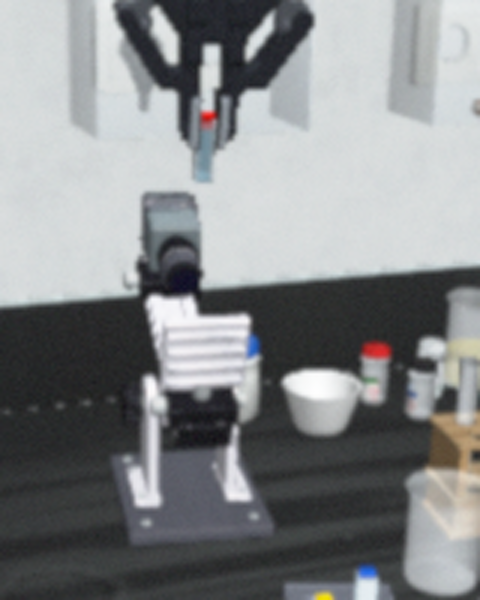

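View pics/top5.png

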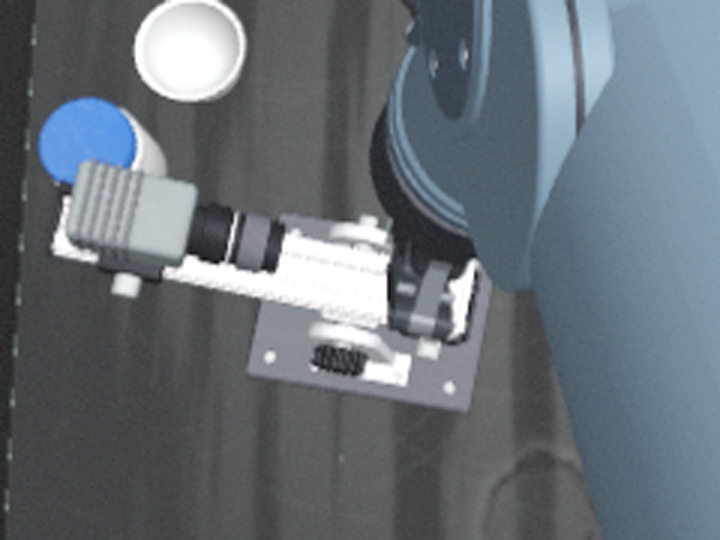

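```bash
python3 -m jog '0.0007 -0.0008 0.01 0.1 0 -0.3 1;0.0007 -0.0008 0.02 0.1 0 -0.3 1;0.0007 -0.0008 0.03 0.1 0 -0.3 1;0.0007 -0.0008 0.04 0.1 0 -0.3 1;0.0007 -0.0008 0.05 0.1 0 -0.3 1;0.0007 -0.0008 0.06 0.1 0 -0.3 1;0.0007 -0.0008 0.068 0.1 0 -0.3 1;0.0007 -0.0008 0.075 0.1 0 -0.3 1;0.0007 -0.0008 0.08 0.1 0 -0.3 1;0.0007 -0.0008 0.08 0.1 0 -0.3 1;0.0007 -0.0008 0.08 0.1 0 -0.3 1'; python3 -c "
from rel import *
rel(pf+fz*.0249,Rf)
p,d=r.snapshot('side');q=p[60:240,180:300,::-1]
cv2.imwrite('pics/side6.png',cv2.resize(q,None,fx=3.3,fy=3.3,interpolation=cv2.INTER_CUBIC))
p,d=r.snapshot('top');q=p[90:270,60:300,::-1]
cv2.imwrite('pics/top6.png',cv2.resize(q,None,fx=3,fy=3,interpolation=cv2.INTER_CUBIC))
"
```

```text
clock: 9.85
ee_pos: [0.5753, 0.1182, 0.2385]
eef_rot: [3.14, -0.286, 1.39]
ft_force: [0.6, -0.1, -0.1]
finger_gap: 0.136
now 9.85 [0.5753 0.1182 0.2385] [179.93 -16.4   79.66] gap 0.136 ft [ 0.59 -0.14 -0.15] j [ 0.24  0.45 -0.48  1.78 -0.08  0.85 -0.32]
shift [-0.0007 -0.0006  0.0517] turn [ 0.06 -0.01  0.06]
```

View pics/side6.png

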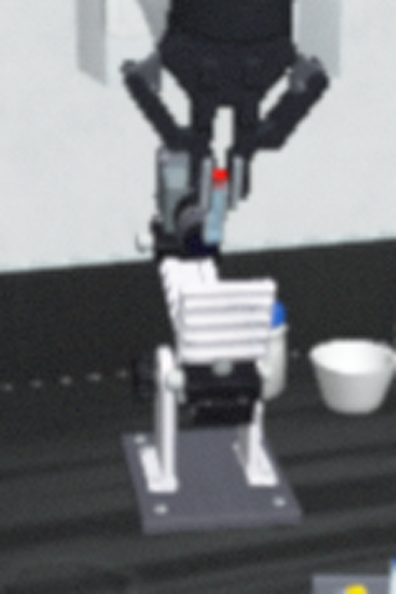

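View pics/top6.png

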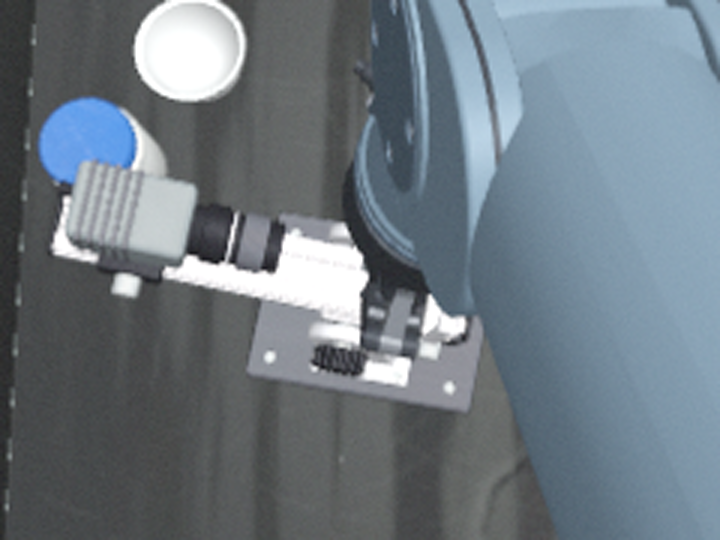

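```bash
python3 -m jog '-0.0007 -0.0006 0.007 0 0 0 1;-0.0007 -0.0006 0.014 0 0 0 1;-0.0007 -0.0006 0.021 0 0 0 1;-0.0007 -0.0006 0.028 0 0 0 1;-0.0007 -0.0006 0.035 0 0 0 1;-0.0007 -0.0006 0.041 0 0 0 1;-0.0007 -0.0006 0.046 0 0 0 1;-0.0007 -0.0006 0.05 0 0 0 1;-0.0007 -0.0006 0.0517 0 0 0 1;-0.0007 -0.0006 0.0517 0 0 0 1;-0.0007 -0.0006 0.0517 0 0 0 1;-0.0007 -0.0006 0.0517 0 0 0 1'; python3 -c "
from rel import *
rel(pf+fz*.0249,Rf)
p,d=r.snapshot('side');np.savez('side7.npz',p=p,d=d);q=p[60:240,180:300,::-1]
cv2.imwrite('pics/side7.png',cv2.resize(q,None,fx=3.3,fy=3.3,interpolation=cv2.INTER_CUBIC))
p,d=r.snapshot('top');np.savez('top7.npz',p=p,d=d);q=p[130:230,60:230,::-1]
cv2.imwrite('pics/top7.png',cv2.resize(q,None,fx=4.5,fy=4.5,interpolation=cv2.INTER_CUBIC))
"
```

```text
clock: 11.15
ee_pos: [0.5773, 0.132, 0.1888]
eef_rot: [3.14, -0.286, 1.39]
ft_force: [-0.8, 0.0, -0.3]
finger_gap: 0.129
now 11.15 [0.5773 0.132  0.1888] [179.92 -16.4   79.66] gap 0.129 ft [-0.82  0.02 -0.28] j [ 0.2   0.52 -0.47  1.81 -0.05  0.75 -0.34]
shift [-0.      0.      0.0001] turn [ 0.06 -0.01  0.06]
```

View pics/side7.png

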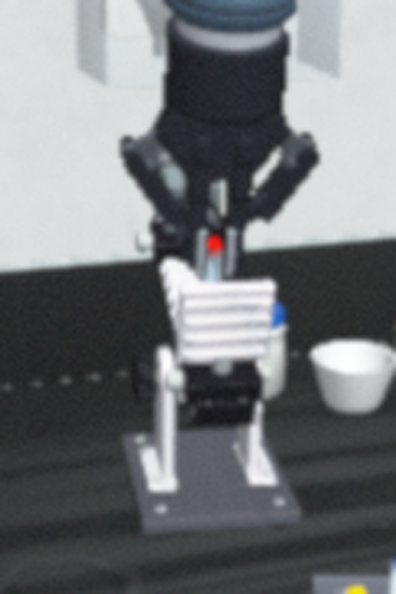

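View pics/top7.png

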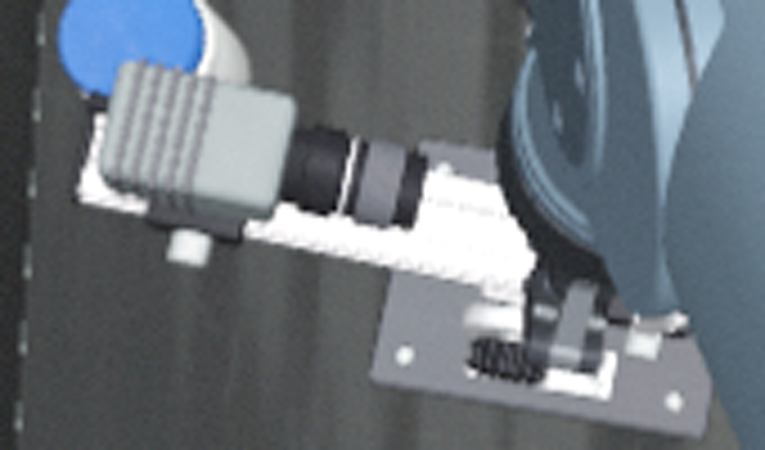

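```bash
python3 - <<'E'
from rel import *
D=np.load("side7.npz"); p=D["p"]; d=D["d"]; h=cv2.cvtColor(p,cv2.COLOR_RGB2HSV).astype(int)
m=(((h[:,:,0]+90)%180-90).__abs__()<10)&(h[:,:,1]>120)&(h[:,:,2]>100); m[:120]=0;m[150:]=0;m[:,:235]=0;m[:,255:]=0
v,u=np.nonzero(m); P=fromdepth("side",np.c_[u,v],d[v,u]); F=np.c_[fx,fy,fz]
print(len(u),u.mean(),v.mean(),u.min(),u.max(),v.min(),v.max()); Q=(P-pf)@F; print("stopper in focus frame mm",np.percentile(Q*1000,[10,50,90],axis=0).round(1))
print("expected px of stopper faces",proj("side",[pf+F@np.array(a)/1000 for a in([5,0,31],[5,-5,29],[5,5,29],[5,-5,33],[-5,5,33])]).round(1).tolist())
# panel in side view, in focus frame
vv,uu=np.mgrid[140:175,228:270]; P=fromdepth("side",np.c_[uu.ravel(),vv.ravel()],d[vv,uu].ravel()); Q=(P-pf)@F*1000
g=(Q[:,0]>30)&(Q[:,0]<60)&(Q[:,2]>-35)&(Q[:,2]<40)&(np.abs(Q[:,1])<40)
print("panel",np.percentile(Q[g],[1,5,50,95,99],axis=0).round(1))
d0=np.load("side0.npz"); vv,uu=np.mgrid[95:160,205:270]; P=fromdepth("side",np.c_[uu.ravel(),vv.ravel()],d0["d"][vv,uu].ravel()); Q=(P-pf)@F*1000
g=(Q[:,0]>-75)&(Q[:,0]<-40)&(np.abs(Q[:,1])<25)&(np.abs(Q[:,2])<25)
print("lens side",np.percentile(Q[g],[2,50,98,99.5],axis=0).round(1))
d1=np.load("top7.npz"); 
E
```

```text
23 244.82608695652175 133.56521739130434 243 247 131 136
stopper in focus frame mm [[-8.  -3.7 25.1]
 [ 1.4 -0.  28.9]
 [ 3.7  4.3 30.2]]
expected px of stopper faces [[245.4, 134.3], [243.0, 135.1], [247.6, 135.0], [243.1, 133.6], [246.9, 131.0]]
panel [[ 40.7 -30.6 -33.3]
 [ 44.4 -28.7 -27.1]
 [ 50.3  -1.3   4. ]
 [ 55.6  27.1  26.3]
 [ 56.8  30.3  27.5]]
lens side [[-71.5 -14.4 -14.3]
 [-51.5  -0.8   3.2]
 [-47.2  14.5  12.1]
 [-46.7  16.1  13.3]]
```

```bash
python3 -m jog '0 0 0 0 0 0 1;0 0 0 0 0 0 1;0 0 0 0 0 0 1;0 0 0 0 0 0 1;0 0 0 0 0 0 1'; python3 -c "
from rel import *
rel(pf+fz*.0249,Rf); print(abs(r.get_obs()['qvel']).max()); r.job_done()"
```

```text
clock: 11.75
ee_pos: [0.5771, 0.132, 0.1886]
eef_rot: [3.141, -0.286, 1.39]
ft_force: [0.0, 1.1, -0.5]
finger_gap: 0.132
now 11.75 [0.5771 0.132  0.1886] [179.95 -16.39  79.66] gap 0.132 ft [ 0.04  1.08 -0.45] j [ 0.2   0.52 -0.47  1.81 -0.05  0.75 -0.34]
shift [ 0.0001  0.0002 -0.0001] turn [ 0.04 -0.01  0.06]
0.0014297084181528114
the job is handed in; nothing more can be done
```

I drew the red-stoppered cuvette straight up out of its pocket, gripping its frosted sides at 35 N. It is now held still at the focus point, stopper up, leaning with the rail at a measured tilt of about 0.286 rad. I handed the job in at 11.75 s.

**Final pose:** The tool was within 0.3 mm and 0.1° of the pose I computed, the arm was at rest, and wrist forces stayed near 1 N. That pose relies on the camera calibration, which is only good to about 2 mm.

**Position check:** The side camera shows the stopper centred sideways on the lens axis. It reads the stopper about 2 mm low, but it reads the panel top about 1.5 mm low as well, so the two still agree. Just after the lift, the cuvette also appeared about 1.5 mm (1.3 pixels) off its predicted position in that camera. I put both down to calibration, well inside the 8 mm limit.

**What I did not check:** After the lift, the pictures showed the other three cuvettes still in their pockets. I saw no sign of contact with the camera station, but I did not re-measure the focus point, the other cuvettes or the bench items after the final approach.

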